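Hold a letter-rack divider against its sprung buffer for fastening

TASK

I am putting this desk letter rack together and need a third hand: take the loose divider panel out of its stand, lower it on edge fully into the rack's groove, clear of the sprung buffer, and then slide it along the groove against the buffer. Push the buffer in about half-way, a steady push of about 9 newtons, without ramming it to the end of its travel, keep the divider fully down in the groove, hold it so for three seconds and finish while still holding it there, so that I can put the screws in. Leave the mouse, the pen cup and the glasses case where they are.

Things in the scene. Friction and masses are not known exactly. Their poses are not given: they have to be found in the camera images.
- divider: Loose plain plywood panel, 130 long (its x) x 10 thick (its y) x 90 high (its z), about 90 g, the same either way round. It starts standing on its long edge in the slot of the stand, 18 mm deep in it. Origin: middle of its lower edge face; z up.
- stand: Fixed grey plastic block, 90 (x) x 62 (y) x 26 high, with one slot along its x, 14 wide, open at both ends, floor 8 mm above the desk. The divider sticks out 14 to 26 mm at each end. Origin: centre of its underside, on the desk.
- rack: Fixed pale wooden base, 240 x 130 mm (x, y), top 24 mm above the desk. A groove runs all along its middle (y = 0): 13 wide, floor 9 above the desk, mouth bevelled to 21 wide in the top 4 mm. At the +x end a cheek board 15 thick, 130 wide, top 88 above the desk, inner face at x = +105; -x end open. Side walls at y = +61 (top at 54) and y = -61 (top at 36), 8 thick. Origin: centre of the underside.
- buffer: Sprung buffer inside the cheek: 26 x 26 mm rubber face on a steel rod. Origin: middle of the face that the divider's end meets, 66 above the desk over the groove's middle; axes as the rack. At rest the face is at rack x = +75; pushed, it moves to +x by up to 18 mm (+93). It pushes back with 2 N at first touch plus 0.7 N per mm: 9 N when 10 mm in (+85).
- mouse: Bystander: black computer mouse, 105 x 62 x 35. Origin: centre of its underside.
- pen_cup: Bystander: black cup with pens, 76 across, cup 95 high, pens to 145. Origin: centre of its underside.
- glasses_case: Bystander: grey glasses case, 62 x 160 x 36. Origin: centre of its underside.
There are look-alikes about, which are no part of the job. What is meant by the divider is not black or grey, and is the smaller of those in its own colour.

How it is judged:
By the outcome, as a careful person would: the job done as asked, in the order asked, and still so for the second after the job is handed in, while the arm keeps its last pose, push and grip.
It also fails if it takes over 48 s, if anything falls off the work surface, if the arm or the gripper's body presses on something with over 40 N, if the wrist force passes 120 N, or if a joint passes its speed limit or range.

ROBOT

A 6-joint arm with a two-finger parallel gripper is mounted at the origin on the work surface. World frame = base frame: x ahead of the robot, y to its left, z up, the work surface at z = 0. Lengths are in mm, angles in rad, forces in N, time in s.
With the tool pointing down it reaches from about 275 to 750 mm from the base axis. Payload 10.2 kg.
Tool frame: the origin (TCP) lies on the front face of the gripper's body, between the roots of the fingers; the fingertips stand 73 mm ahead of it and the grasp point (between the pads) lies 54 mm ahead of it; z points along the fingers, y is the direction in which the jaws open and shut (so a half turn about z gives the same grasp; the last joint's range is limited). The gripper opens to 85 mm and grips with 20 to 120 N. Pads are 22 mm wide; open, the fingers measure 114 mm over their backs; the gripper's body (76 mm by 85 mm) begins 54 mm behind the grasp point. The pads swing forward as they close: fully open they stand 13 mm farther back than shut.
Start: joints at [-1.558, 0.313, 1.498, -0, 1.331, -0.223], TCP at [122.637, -510.482, 303.894] pointing down, gripper open.
Joint ranges: [-2.94, 2.94], [-0.97, 2.17], [0.19, 2.56], [-1.23, 4.37], [0.02, 3.11], [-2.88, 2.88]. Speed limits (rad/s): [2.39, 2.39, 3.01, 3.14, 3.14, 3.14].

INTERFACE

Orientations are given as a unit quaternion [w, x, y, z].
In Python, from rig import ctrl gives the robot as it stands.
- The arm moves only by the tool move_arm, never from a script. Its argument "series" is a list of rows, each a list of 3 entries, a list of its own where there are three numbers: the shift along the tool's x, y, z in mm, then the turn about the tool's z in degrees, then the opening, from 0 (shut) to 1 (fully open). In form: [[[tx, ty, tz], yaw, grip], ...]. A call has 1 to 10 rows; each row is the pose to reach, as a shift and turn from the pose commanded when the call began, along the tool's axes at that moment; what a row does not reach only later rows make up. A row lasts 1/8 s, in which the tool goes at most 62.5 mm and 10.7 degrees, less where a joint would pass 70% of its speed; a pose out of reach is approached as far as the arm can. A call with a gripper value outside its range is refused whole. The fingers move at their own pace and stop on an object; "force" is the grip in N (left out, the last holds). Time passes only in rows, so rows that repeat a pose let the fingers close. It gives the time, the measured TCP pose, the force and the opening at its end, in the units of the state.
- ctrl.sense(): the state, without advancing time (a new reading comes with each control period).
- ctrl.capture(name): name is "scene" or "top" or "wrist"; returns (picture, depth): 400x640x3 uint8, red, green, blue; 400x640 float32, mm along the optical axis (not along the pixel's ray), 0 where there is no reading.
- ctrl.camera_model(name): a dict with "fov_y" (degrees; the focal length in pixels is half the picture's height over the tangent of half this angle, whatever the lens; pixels are square), "cx", "cy" (the principal point, pixels), "rvec" (rotation vector, rad) and "tvec" (3), from world to camera coordinates, as OpenCV has them. Camera axes: x right, y down, z forward; pixel columns grow to the right and rows downward; lengths in mm; the calibration is good to about 2 mm. A picture is of the moment at which its call begins: read the wrist's pose just before it. camera_model takes no time and is no camera call; for the wrist camera it gives the pose at the moment of the call.
- ctrl.finish_job(): hands the job in, once; it reports no verdict.
The state is a dict: "time_s": time; "joints": joint angles; "dq": joint speeds; "tau": joint torques, N m; "eef_pos": TCP position; "ee_rot": TCP orientation; "force": force on the tool from outside, world axes, zero at the start; "wrist_torque": the same for the moment, N m; "grip_width": opening from 0.0 (shut) to 1.0 (fully open).
Only numpy, scipy, OpenCV 4.12 (cv2) and the standard library are available. Lean on these libraries where they do the work, as an engineer would, in place of code of your own. Each camera call takes 0.05 s, during which the arm holds its last target.

## Working session

There is one attempt and no reset: what is moved stays moved. The work goes in short steps, Python scripts to look and compute and a tool call to move; the robot and the scene stay as the last step left them, time stands still between calls to the robot, and variables do not carry over. Pictures are saved under pics/ and viewed, and the job is handed in when it is done.

Besides the shell and the picture viewer there is one more tool, called after "Emit:" in YAML: its name, and indented under it one key for each argument. move_arm: Moves the arm, as the interface text tells. Its arguments: {"type":"object","properties":{"series":{"type":"array","items":{"type":"array"}},"force":{"type":"number"}},"required":["series"]}

```bash
ls; mkdir -p pics; python3 - <<'E'
from rig import ctrl
import cv2,numpy as np
print(ctrl.sense())
for n in("scene","top","wrist"):
    m=ctrl.camera_model(n);p,d=ctrl.capture(n)
    print(n,m)
    cv2.imwrite(f"pics/{n}0.png",p[:,:,::-1]);np.save(f"pics/{n}0_d.npy",d)
E
```

```text
pics
{'time_s': 0.0, 'joints': array([-1.55840708e+00,  3.13433374e-01,  1.49843012e+00, -2.16875462e-05,
        1.33099116e+00, -2.23397668e-01]), 'dq': array([-0.00095875, -0.00013977,  0.00119504,  0.00058544,  0.00012959,
        0.00121963]), 'tau': array([ 1.58104260e-03, -4.12262678e+01, -2.59743440e+01, -1.03748957e-04,
        4.09666260e-03, -1.20084738e-05]), 'eef_pos': array([ 122.62774432, -510.30886082,  303.34614591]), 'ee_rot': array([-6.28600627e-04,  9.93058110e-01,  1.17623092e-01,  5.59764528e-05]), 'force': array([-0.10347807, -0.31152594, -0.10665921]), 'wrist_torque': array([-0.01645471, -0.03771677,  0.0274065 ]), 'grip_width': 0.9995933753359534}
scene {'fov_y': 42.32584922625097, 'cx': 315.53064890156975, 'cy': 197.11044776204974, 'rvec': array([ 0.79558307,  2.65308507, -1.00265012]), 'tvec': array([ 539.94882213, -115.08078826, 2178.84188611])}
top {'fov_y': 48.030590760013986, 'cx': 316.8605776278423, 'cy': 198.50454873827493, 'rvec': array([ 2.06804903, -2.14996407,  0.23626734]), 'tvec': array([-104.3029152 ,  564.82888145, 1524.45220096])}
wrist {'fov_y': 61.82084713394096, 'cx': 317.71179025218737, 'cy': 199.03937749687125, 'rvec': array([-2.25171741,  1.77309099,  0.29949321]), 'tvec': array([-523.8041042 ,  -42.28975493,  380.5724128 ])}
```

View pics/scene0.png

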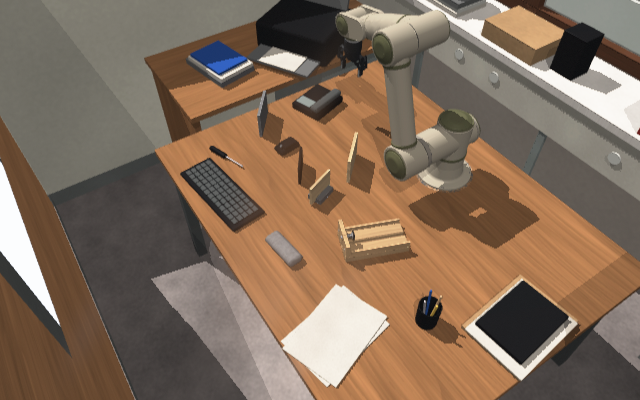

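View pics/top0.png

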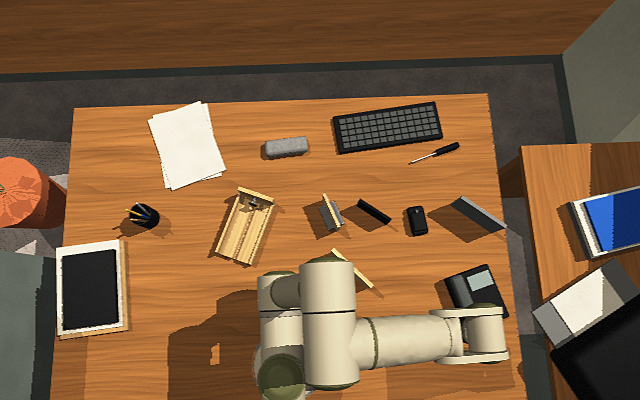

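View pics/wrist0.png

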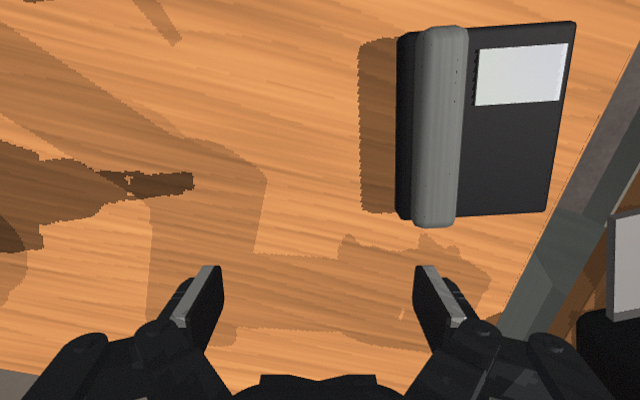

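The scene picture shows the wood-coloured panel in the grey stand at (320,187) and the rack at (375,240). The top picture shows the panel at (333,212) and the rack at (245,225). The candidates in the top picture are:
- pale panel in the stand (333,212)
- pale, larger panel (352,268)
- black panel (374,211)
- grey panel (478,216)

The pale one in the stand fits best, as it is the smaller of the two pale ones. I'll enlarge it to confirm.

```bash
cat > h.py <<'E'
import numpy as np,cv2
from rig import ctrl
def K(m):
    f=200/np.tan(np.radians(m["fov_y"])/2);return np.array([[f,0,m["cx"]],[0,f,m["cy"]],[0,0,1]])
def unproj(m,u,v,z):
    R=cv2.Rodrigues(np.array(m["rvec"]))[0];t=np.array(m["tvec"])
    C=-R.T@t;r=R.T@np.linalg.inv(K(m))@np.array([u,v,1.]);return C+r*(z-C[2])/r[2]
def undepth(m,u,v,d):
    R=cv2.Rodrigues(np.array(m["rvec"]))[0];t=np.array(m["tvec"])
    return R.T@(np.linalg.inv(K(m))@np.array([u,v,1.])*d-t)
def proj(m,P):
    return cv2.projectPoints(np.array(P,float).reshape(-1,3),np.array(m["rvec"]),np.array(m["tvec"]),K(m),None)[0][:,0]
def tri(obs):
    A=[];b=[]
    for m,u,v in obs:
        R=cv2.Rodrigues(np.array(m["rvec"]))[0];C=-R.T@np.array(m["tvec"]);r=R.T@np.linalg.inv(K(m))@np.array([u,v,1.]);r/=np.linalg.norm(r)
        P=np.eye(3)-np.outer(r,r);A.append(P);b.append(P@C)
    A=np.vstack(A);b=np.hstack(b);x=np.linalg.lstsq(A,b,rcond=None)[0];return x,np.linalg.norm(A@x-b)
E
python3 - <<'E'
import cv2,numpy as np
a=cv2.imread("pics/top0.png");b=cv2.imread("pics/scene0.png")
cv2.imwrite("pics/topc.png",cv2.resize(a[170:290,200:400],None,fx=4,fy=4,interpolation=cv2.INTER_CUBIC))
cv2.imwrite("pics/scenec.png",cv2.resize(b[120:270,280:430],None,fx=4,fy=4,interpolation=cv2.INTER_CUBIC))
from h import *
m=ctrl.camera_model("top");d=np.load("pics/top0_d.npy")
for u,v in[(333,212),(325,195),(342,225),(245,188),(227,255),(262,255),(374,211),(340,253),(371,286),(330,230)]: print(u,v,undepth(m,u,v,d[v,u]).round(0))
m=ctrl.camera_model("wrist");R=cv2.Rodrigues(m["rvec"])[0];C=-R.T@m["tvec"];print(C,R)
E
```

```text
333 212 [ 503. -179.   99.]
325 195 [ 565. -154.   94.]
342 225 [ 473. -215.   -8.]
245 188 [625. 138.  -5.]
227 255 [378. 198.  20.]
262 255 [375.  77.  -1.]
374 211 [ 503. -321.   89.]
340 253 [ 372. -202.   -4.]
371 286 [ 249. -291.  120.]
330 230 [ 456. -170.   -1.]
[ 204.8276948  -490.04322135  372.7867518 ] [[ 0.23427118 -0.97217035 -0.00135128]
 [-0.91874012 -0.22184973  0.32664856]
 [-0.31785783 -0.07528287 -0.94514491]]
```

View pics/topc.png

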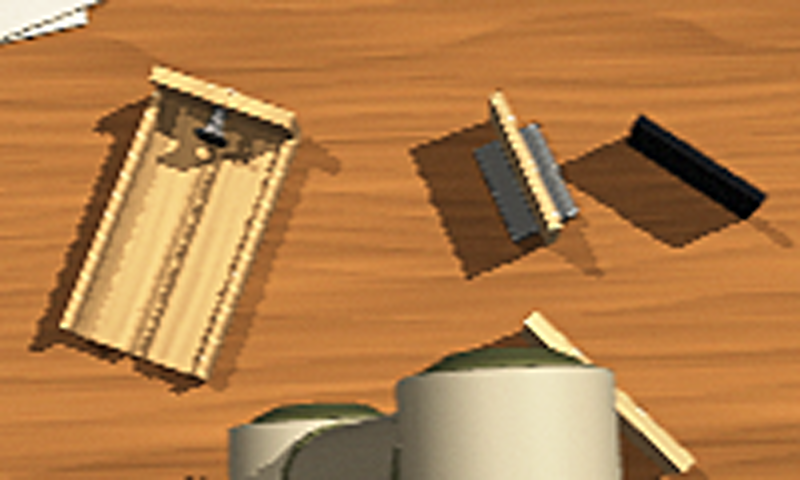

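View pics/scenec.png

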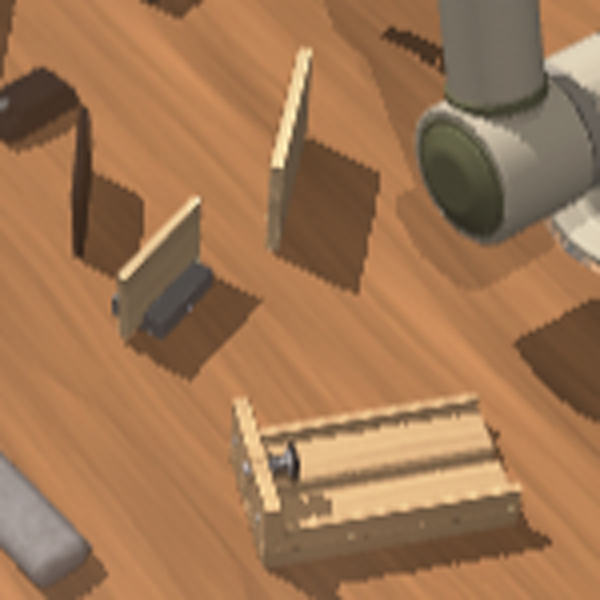

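Confirmed: the stand panel at top (324,194)–(339,227) is pale wood and clearly shorter than the other pale panel at (333,250)–(372,286). Next I'll work out viewing moves for the wrist camera.

```bash
python3 - <<'E'
from h import *
m=ctrl.camera_model("top");s=ctrl.camera_model("scene")
c=lambda u,v:(200+(u+.5)/4-.5,170+(v+.5)/4-.5)
P=lambda u,v,z:unproj(m,*c(u,v),z).round(1)
a,b=P(497,95,98),P(557,230,98);print("div ends",a,b,np.linalg.norm(a-b),np.degrees(np.arctan2(*(a-b)[1::-1])))
sc=lambda u,v:(280+(u+.5)/4-.5,120+(v+.5)/4-.5)
print("tri ends",tri([(m,*c(497,95)),(s,*sc(122,274))]),tri([(m,*c(557,230)),(s,*sc(198,201))]))
q=[P(152,70,88),P(297,125,88)];print("cheek top outer",q)
g=[P(215,160,24),P(145,350,24)];print("groove",g,np.degrees(np.arctan2(*(g[0]-g[1])[1::-1])))
print("buffer",P(213,133,66))
E
```

```text
div ends [ 569.6 -150.7   98. ] [ 449.8 -196.7   98. ] 128.3278613552022 21.005455652514208
tri ends (array([ 570.58510667, -150.94448121,   94.1136793 ]), np.float64(0.2203682834175224)) (array([ 451.17123421, -197.14038661,   87.51517666]), np.float64(0.4182550839345431))
cheek top outer [array([605.9, 149. ,  88. ]), array([551.9,  23.4,  88. ])]
groove [array([536.5, 103.4,  24. ]), array([368.7, 166.3,  24. ])] -20.548560956088306
buffer [552.4  99.3  66. ]
```

Emit:
move_arm:
  series:
    - [[455, -236, -20], -7.5, 1]
    - [[455, -236, -20], -7.5, 1]
    - [[455, -236, -20], -7.5, 1]
    - [[455, -236, -20], -7.5, 1]
    - [[455, -236, -20], -7.5, 1]
    - [[455, -236, -20], -7.5, 1]
    - [[455, -236, -20], -7.5, 1]
    - [[455, -236, -20], -7.5, 1]
    - [[455, -236, -20], -7.5, 1]
    - [[455, -236, -20], -7.5, 1]

```text
time_s: 1.4
eef_pos: [509.9, -174.6, 323.5]
ee_rot: [-0.0, 0.983, 0.183, -0.0]
force: [0.5, 0.0, -0.1]
grip_width: 1.002
```

```bash
python3 - <<'E'
from h import *
import pickle
s=ctrl.sense();m=ctrl.camera_model("wrist");p,d=ctrl.capture("wrist")
print(s["time_s"],s["eef_pos"],s["ee_rot"],s["force"],s["joints"])
pickle.dump((m,s,d),open("pics/w1.pkl","wb"));cv2.imwrite("pics/w1.png",p[:,:,::-1])
E
```

```text
1.4 [ 509.91586564 -174.5710865   323.52171651] [-1.49351828e-04  9.83132980e-01  1.82891727e-01 -3.69691724e-04] [ 0.46890689  0.02027894 -0.08359828] [-5.47244074e-01  3.30704301e-01  1.42181571e+00 -2.75869609e-04
  1.38982250e+00  6.55747999e-01]
```

View pics/w1.png

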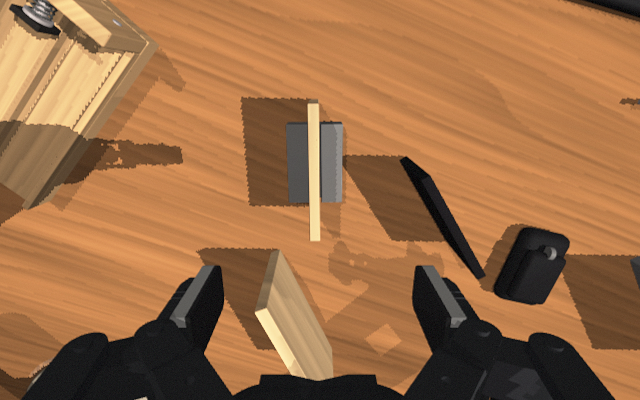

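The divider's top edge runs (313,100)–(315,240) with the stand around it. The black panel at (440,215) and the big pale panel at (295,310) stay outside the jaws' footprint. Enlarging.

```bash
python3 - <<'E'
import cv2
a=cv2.imread("pics/w1.png")
cv2.imwrite("pics/w1c.png",cv2.resize(a[90:250,230:390],None,fx=3.7,fy=3.7,interpolation=cv2.INTER_CUBIC))
from h import *;import pickle
m,s,d=pickle.load(open("pics/w1.pkl","rb"))
for v in(105,130,170,210,235):
  print([undepth(m,u,v,d[v,u]).round(1) for u in(311,314,317)])
for u,v in((403,158),(410,162),(262,312),(275,252),(330,370)): print(undepth(m,u,v,d[v,u]).round(0))
E
```

```text
[array([ 570.3, -144.3,   96.6]), array([ 571.3, -146.7,   97.4]), array([ 572.2, -149.1,   97.8])]
[array([ 550.6, -151.8,   96.6]), array([ 551.5, -154.2,   96.8]), array([ 552.6, -156.6,   97.8])]
[array([ 516.8, -164.6,   96.1]), array([ 518.2, -167. ,   97.7]), array([ 518.8, -169.6,   96.4])]
[array([ 480.9, -178.2,   97.8]), array([ 482. , -180.8,   98. ]), array([ 482.6, -183.6,   96.9])]
[array([ 456.7, -187.3,   98.1]), array([ 457.7, -190.1,   98. ]), array([ 458.6, -192.9,   97.6])]
[ 547. -268.    3.]
[ 549. -269.   28.]
[ 374. -168.  123.]
[ 375. -166.    5.]
[ 260. -288.   49.]
```

View pics/w1c.png

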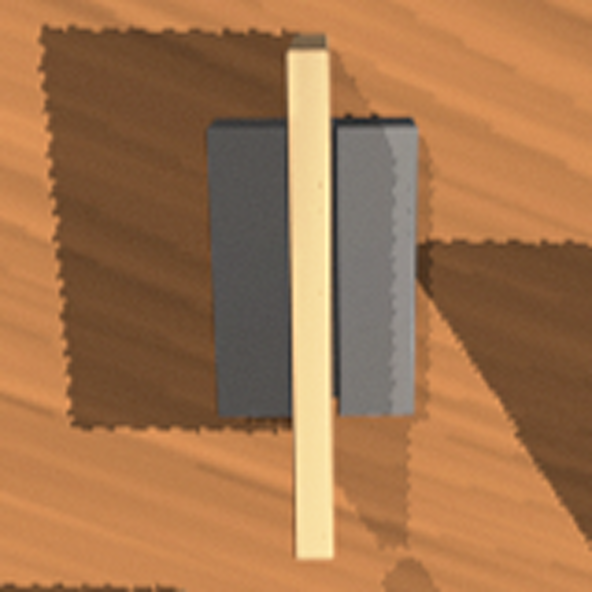

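```bash
python3 - <<'E'
from h import *;import pickle
m,s,d=pickle.load(open("pics/w1.pkl","rb"))
c=lambda u,v:(230+(u+.5)/3.7-.5,90+(v+.5)/3.7-.5)
A=unproj(m,*c(309,50),98);B=unproj(m,*c(314.5,558),98)
print(A,B,np.linalg.norm(A-B),(A+B)/2,np.degrees(np.arctan2(*(A-B)[1::-1])))
C=(A+B)/2
R=__import__("scipy.spatial.transform",fromlist=["x"]).Rotation.from_quat(np.roll(s["ee_rot"],-1)).as_matrix()
print("tool shift to centre (mm)",R.T@(C-s["eef_pos"]),"x axis yaw",np.degrees(np.arctan2(R[1,0],R[0,0])))
# two-view height of the ends with top cam
t=ctrl.camera_model("top");c2=lambda u,v:(200+(u+.5)/4-.5,170+(v+.5)/4-.5)
print(tri([(m,*c(309,50)),(t,*c2(497,95))]),tri([(m,*c(314.5,558)),(t,*c2(557,230))]))
print([undepth(m,u,v,d[v,u]).round(1) for u,v in((300,160),(298,190))])
E
```

```text
[ 572.4719923  -145.47331284   98.        ] [ 452.48944985 -192.73700647   98.        ] 128.95606703702921 [ 512.48072108 -169.10515966   98.        ] 21.500542887898266
tool shift to centre (mm) [  4.51050642  -4.08118118 225.52050627] x axis yaw 21.07649041653804
(array([ 571.78839849, -148.24888471,   89.22750274]), np.float64(3.8561773163358803)) (array([ 450.27360606, -195.34205573,   92.70183623]), np.float64(2.447163523981782))
[array([ 505.7, -154. ,   24.2]), array([ 472.3, -163.9,   26.1])]
```

Emit:
move_arm:
  series:
    - [[4.5, -4, 110], -0.4, 1]
    - [[4.5, -4, 110], -0.4, 1]
    - [[4.5, -4, 110], -0.4, 1]
    - [[4.5, -4, 110], -0.4, 1]

```text
time_s: 1.95
eef_pos: [512.9, -170.6, 216.1]
ee_rot: [0.001, 0.983, 0.185, 0.001]
force: [0.2, 0.5, 0.5]
grip_width: 1.0
```

```bash
python3 - <<'E'
from h import *
import pickle
s=ctrl.sense();m=ctrl.camera_model("wrist");p,d=ctrl.capture("wrist")
print(s["time_s"],s["eef_pos"],s["ee_rot"],s["force"])
pickle.dump((m,s,d),open("pics/w2.pkl","wb"));cv2.imwrite("pics/w2.png",p[:,:,::-1])
for v in (100,150,200,250): 
  r=[(u,undepth(m,u,v,d[v,u])) for u in range(280,360)]
  r=[x for x in r if 85<x[1][2]<110]
  if r: print(v,r[0][0],r[-1][0],r[0][1].round(1),r[-1][1].round(1))
E
```

```text
1.95 [ 512.91502792 -170.58812374  216.09824139] [0.00105859 0.98271154 0.1851368  0.00112687] [0.15103357 0.54343713 0.52696587]
150 306 322 [ 556.2 -146.2   96.6] [ 559.6 -154.6   97.1]
200 307 322 [ 528.6 -157.3   97.8] [ 531.8 -165.6   97.6]
250 308 322 [ 497.2 -169.9   96.6] [ 500.9 -177.9   97.5]
```

View pics/w2.png

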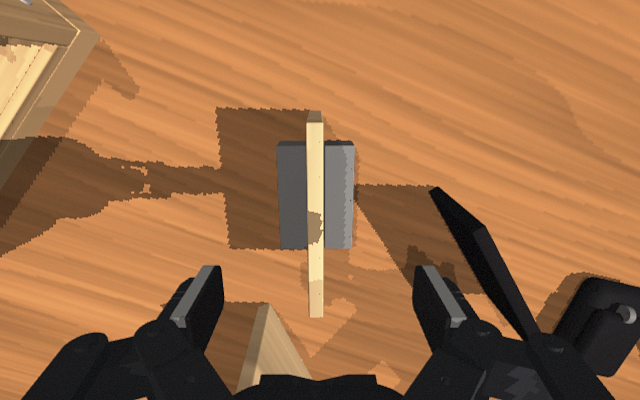

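Here the divider's edge runs (315,122)–(316,317), between the fingers at (215,290) and (420,290). Triangulating from the two wrist places.

```bash
python3 - <<'E'
from h import *;import pickle
from scipy.spatial.transform import Rotation as Ro
m,s,d=pickle.load(open("pics/w1.pkl","rb"));m2,s2,d2=pickle.load(open("pics/w2.pkl","rb"))
c=lambda u,v:(230+(u+.5)/3.7-.5,90+(v+.5)/3.7-.5)
print(tri([(m,*c(309,50)),(m2,315,122.5)]),tri([(m,*c(314.5,558)),(m2,316,317.5)]))
A=unproj(m2,315,122.5,98);B=unproj(m2,316,317.5,98);C=(A+B)/2
R=Ro.from_quat(np.roll(s2["ee_rot"],-1)).as_matrix()
print(A,B,C,np.linalg.norm(A-B),np.degrees(np.arctan2(*(A-B)[1::-1])),"yaw",np.degrees(np.arctan2(R[1,0],R[0,0])))
print("shift",R.T@(C-s2["eef_pos"]), "tilt",R[:,2])
E
```

```text
(array([ 572.35330497, -145.45549631,   96.17759334]), np.float64(0.048296577620585715)) (array([ 452.7796375 , -192.61429663,   98.64218358]), np.float64(0.024191081315508425))
[ 572.52008949 -145.36559771   98.        ] [ 452.29599405 -192.78239463   98.        ] [ 512.40804177 -169.07399617   98.        ] 129.23693649493458 21.524446780749578 yaw 21.3383726747081
shift [ -0.13654828  -1.88979474 118.09383671] tilt [ 0.00260674 -0.00166333 -0.99999522]
```

Emit:
move_arm:
  series:
    - [[0, -1.7, 30], -0.2, 1]
    - [[0, -1.7, 60], -0.2, 1]
    - [[0, -1.7, 80], -0.2, 1]
    - [[0, -1.7, 91], -0.2, 1]
    - [[0, -1.7, 91], -0.2, 1]
    - [[0, -1.7, 91], -0.2, 1]

```text
time_s: 2.75
eef_pos: [512.5, -168.1, 124.1]
ee_rot: [0.001, 0.982, 0.187, 0.001]
force: [-0.2, -0.0, 0.8]
grip_width: 0.997
```

Emit:
move_arm:
  series:
    - [[0, 0, 0], 0, 0]
    - [[0, 0, 0], 0, 0]
    - [[0, 0, 0], 0, 0]
    - [[0, 0, 0], 0, 0]
    - [[0, 0, 0], 0, 0]
    - [[0, 0, 0], 0, 0]
    - [[0, 0, 0], 0, 0]
    - [[0, 0, 0], 0, 0]
  force: 60

```text
time_s: 3.75
eef_pos: [512.0, -167.8, 122.9]
ee_rot: [0.0, 0.982, 0.187, -0.0]
force: [0.0, 0.0, 0.4]
grip_width: 0.115
```

```bash
python3 - <<'E'
from h import *
import pickle
s=ctrl.sense();m=ctrl.camera_model("wrist");p,d=ctrl.capture("wrist")
print(s["time_s"],s["eef_pos"],s["ee_rot"],s["force"],s["grip_width"])
pickle.dump((m,s,d),open("pics/w3.pkl","wb"));cv2.imwrite("pics/w3.png",p[:,:,::-1])
E
```

```text
3.75 [ 512.04398991 -167.80290178  122.89685978] [ 7.51828998e-06  9.82273781e-01  1.87451913e-01 -1.23952459e-05] [0.03259566 0.04985925 0.35326193] 0.11517387970652918
```

View pics/w3.png

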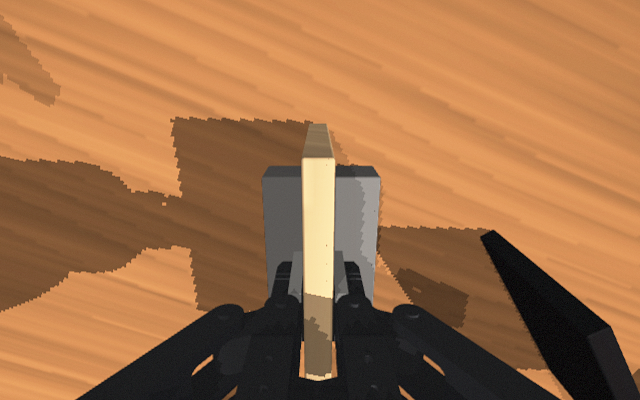

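Gripped, opening 9.8 mm: the panel sits between the pads at (317,290). Lifting straight up.

Emit:
move_arm:
  series:
    - [[0, 0, -6], 0, 0]
    - [[0, 0, -18], 0, 0]
    - [[0, 0, -45], 0, 0]
    - [[0, 0, -90], 0, 0]
    - [[0, 0, -140], 0, 0]
    - [[0, 0, -180], 0, 0]
    - [[0, 0, -180], 0, 0]

```text
time_s: 4.68
eef_pos: [512.5, -168.0, 306.6]
ee_rot: [0.002, 0.982, 0.187, 0.003]
force: [0.4, 0.7, -1.5]
grip_width: 0.107
```

```bash
python3 - <<'E'
from h import *
from scipy.spatial.transform import Rotation as Ro
s=ctrl.sense();print(s["time_s"],s["eef_pos"],s["grip_width"],s["force"])
R=Ro.from_quat(np.roll(s["ee_rot"],-1)).as_matrix()
print(R.T@(np.array([455,-25,303])-s["eef_pos"]),np.degrees(np.arctan2(R[1,0],R[0,0])))
E
```

```text
4.675 [ 512.52625082 -168.0162301   306.62832532] 0.10661696993836686 [ 0.421826    0.70400425 -1.48194793]
[  -0.82425436 -154.16721022    2.80503976] 21.61097924757056
```

Emit:
move_arm:
  series:
    - [[0, -30, 0], 8, 0]
    - [[0, -62, 0], 17, 0]
    - [[0, -94, 0], 26, 0]
    - [[0, -125, 0], 35, 0]
    - [[0, -154, 0], 43, 0]
    - [[0, -154, 0], 43, 0]
    - [[0, -154, 0], 43, 0]

```text
time_s: 5.55
eef_pos: [455.4, -25.0, 302.6]
ee_rot: [0.0, 0.983, -0.185, -0.0]
force: [0.2, 0.2, -0.5]
grip_width: 0.11
```

```bash
python3 - <<'E'
from h import *
import pickle
s=ctrl.sense();m=ctrl.camera_model("wrist");p,d=ctrl.capture("wrist")
print(s["time_s"],s["eef_pos"],s["ee_rot"],s["force"],s["grip_width"])
pickle.dump((m,s,d),open("pics/w4.pkl","wb"));cv2.imwrite("pics/w4.png",p[:,:,::-1])
E
```

```text
5.55 [455.40523394 -24.99865089 302.6177808 ] [ 7.83949709e-05  9.82779368e-01 -1.84782732e-01 -2.22732198e-04] [ 0.1538618   0.20705216 -0.54983226] 0.10960963132975965
```

View pics/w4.png

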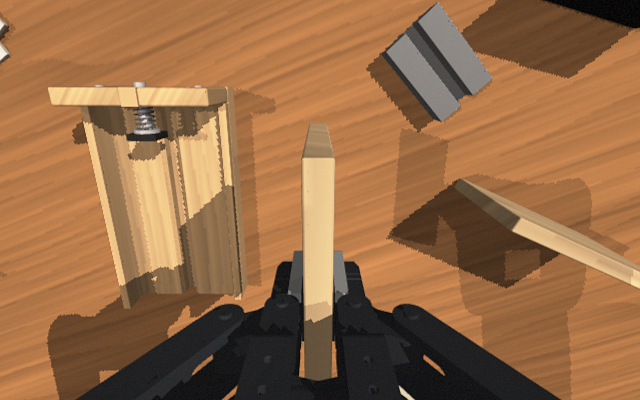

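The rack is at (160,190): cheek (50–230, 95), buffer (147,130), groove from about (165,160) to (182,290). The panel is held square. Enlarging.

```bash
python3 - <<'E'
import cv2
a=cv2.imread("pics/w4.png")
cv2.imwrite("pics/w4a.png",cv2.resize(a[75:195,40:250],None,fx=3.8,fy=3.8,interpolation=cv2.INTER_CUBIC))
cv2.imwrite("pics/w4b.png",cv2.resize(a[190:310,70:260],None,fx=4,fy=4,interpolation=cv2.INTER_CUBIC))
E
```

```text
(no output)
```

View pics/w4a.png

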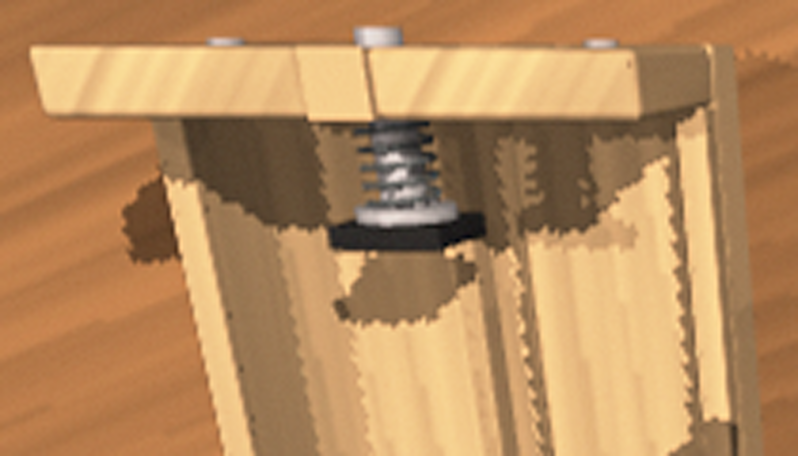

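View pics/w4b.png

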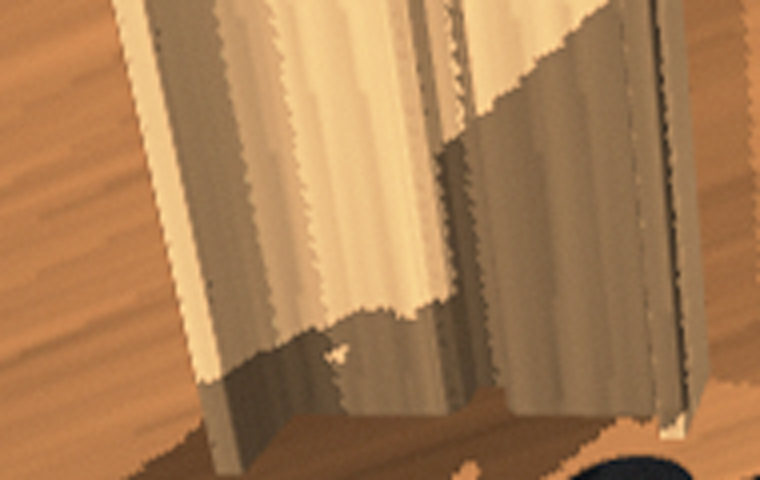

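```bash
cat > fit.py <<'E'
from h import *;import pickle
from scipy.optimize import least_squares
def fit(m,pts,x0=(482,126,-21.5)):
    P=np.array([p for p,_ in pts],float);U=np.array([u for _,u in pts],float)
    def W(q):
        a=np.radians(q[2]);c,s=np.cos(a),np.sin(a)
        return np.c_[q[0]+c*P[:,0]-s*P[:,1],q[1]+s*P[:,0]+c*P[:,1],P[:,2]]
    r=least_squares(lambda q:(proj(m,W(q))-U).ravel(),x0,loss="soft_l1")
    return r.x,(proj(m,W(r.x))-U).round(1)
E
python3 - <<'E'
from fit import *
m,s,d=pickle.load(open("pics/w4.pkl","rb"))
a=lambda u,v:(40+(u+.5)/3.8-.5,75+(v+.5)/3.8-.5)
b=lambda u,v:(70+(u+.5)/4-.5,190+(v+.5)/4-.5)
pts=[((105,65,88),a(47,115)),((105,-65,88),a(637,117)),((120,65,88),a(30,45)),((120,-65,88),a(632,48)),
((-120,65,54),b(200,383)),((-120,57,54),b(220,380)),((-120,-10.5,24),b(512,413)),((-120,10.5,24),b(432,412))]
q,r=fit(m,pts);print(q);print(r)
c,sn=np.cos(np.radians(q[2])),np.sin(np.radians(q[2]))
# depth check in rack frame
V,U=np.mgrid[60:310,40:260];D=d[60:310,40:260]
R=cv2.Rodrigues(m["rvec"])[0]
X=(np.stack([U,V,np.ones_like(U)],-1)@np.linalg.inv(K(m)).T*D[...,None]-m["tvec"])@R
x=(X[...,0]-q[0])*c+(X[...,1]-q[1])*sn;y=-(X[...,0]-q[0])*sn+(X[...,1]-q[1])*c;z=X[...,2]
for lo in(-110,-80,-50,-20,10,40):
    k=(x>lo)&(x<lo+25)&(abs(y)<25)&(D>0);
    yy=y[k];zz=z[k];g=zz<13
    h,_=np.histogram(yy,np.arange(-25,26,2));print(lo,"groove low y",yy[g].min().round(1) if g.any() else None,yy[g].max().round(1) if g.any() else None,"mouth",np.percentile(yy[(zz<20)],[2,98]).round(1), "top z",np.median(zz[abs(yy)>14]).round(1))
k=(x>60)&(x<90)&(abs(y)<20)&(z>60)&(z<85);print("buffer x min",np.percentile(x[k],[1,5,20,50]),"y",np.percentile(y[k],[2,98]),"z",np.percentile(z[k],[2,50,98]))
k=(x>95)&(x<130)&(z>80);print("cheek x",np.percentile(x[k],[2,98]),"y",np.percentile(y[k],[1,99]),np.median(z[k]))
E
```

```text
[477.73812686 135.52202826 -22.48504342]
[[-3.  -1.8]
 [ 1.1  1.2]
 [-3.  -2.8]
 [ 0.8  0.1]
 [ 0.2 22. ]
 [ 2.2 22.9]
 [-2.   0.1]
 [ 0.7  0. ]]
-110 groove low y -4.7 4.4 mouth [-4.7  4.5] top z 23.6
-80 groove low y -4.4 5.1 mouth [-8.7  5.1] top z 23.6
-50 groove low y -3.9 5.4 mouth [-8.3  5.4] top z 23.5
-20 groove low y -3.8 5.9 mouth [-3.7  5.9] top z 23.6
10 groove low y -2.8 6.2 mouth [-2.8  6.9] top z 23.5
40 groove low y -2.3 7.2 mouth [-6.7  7.2] top z 23.6
buffer x min [73.66196023 74.11587283 76.12665445 79.51087831] y [-13.31621766  11.18427097] z [62.81517768 74.87516262 79.45337451]
cheek x [103.6783293  124.99004597] y [-154.31398463   62.98658955] 87.34808601486792
```

```bash
python3 - <<'E'
from fit import *
m,s,d=pickle.load(open("pics/w4.pkl","rb"))
a=lambda u,v:(40+(u+.5)/3.8-.5,75+(v+.5)/3.8-.5)
b=lambda u,v:(70+(u+.5)/4-.5,190+(v+.5)/4-.5)
pts=[((105,65,88),a(47,115)),((105,-65,88),a(637,117)),((120,65,88),a(30,45)),((120,-65,88),a(632,48)),
((-120,65,54),b(216,473)),((-120,57,54),b(240,473)),((-120,-10.5,24),b(512,413)),((-120,10.5,24),b(432,412))]
q,r=fit(m,pts);print(q);print(r)
c,sn=np.cos(np.radians(q[2])),np.sin(np.radians(q[2]))
V,U=np.mgrid[60:310,40:260];D=d[60:310,40:260]
R=cv2.Rodrigues(m["rvec"])[0]
X=(np.stack([U,V,np.ones_like(U)],-1)@np.linalg.inv(K(m)).T*D[...,None]-m["tvec"])@R
x=(X[...,0]-q[0])*c+(X[...,1]-q[1])*sn;y=-(X[...,0]-q[0])*sn+(X[...,1]-q[1])*c;z=X[...,2]
for lo in(-110,-80,-50,-20,10,40):
    k=(x>lo)&(x<lo+25)&(abs(y)<40)&(D>0);yy=y[k];zz=z[k]
    # bevel-right edge: lowest y with z<22 ; left edge: highest y with z<22
    print(lo,"z<22:",np.percentile(yy[zz<22.3],[3,97]).round(1),"floor",np.percentile(yy[zz<11],[3,97]).round(1))
k=(x>60)&(x<90)&(abs(y)<20)&(z>60)&(z<85);print("buffer x min",np.percentile(x[k],[1,5,20,50]),"y",np.percentile(y[k],[2,98]),"z",np.percentile(z[k],[2,50,98]))
k=(x>95)&(x<130)&(z>80)&(y>-80);print("cheek x",np.percentile(x[k],[2,98]),"y",np.percentile(y[k],[1,99]),np.median(z[k]))
k=(z>50)&(z<57)&(x<90)&(y>40);print("wall x min",x[k].min(),"y",np.percentile(y[k],[2,98]))
t=ctrl.camera_model("top");cc=lambda u,v:(200+(u+.5)/4-.5,170+(v+.5)/4-.5)
pt=[((120,65,88),cc(152,66)),((120,-65,88),cc(298,115)),((105,-65,88),cc(295,130)),((105,65,88),cc(155,85)),((-120,0,24),cc(145,352))]
q,r=fit(t,pt);print("top fit",q,r.tolist())
E
```

```text
[476.73396736 134.29008479 -21.7975571 ]
[[-2.3 -0.2]
 [ 1.3  0.8]
 [-2.5 -1.1]
 [ 0.8 -0.3]
 [-1.   0.5]
 [ 0.   0.6]
 [ 0.4  0.3]
 [ 3.2  0.5]]
-110 z<22: [-25.4  16. ] floor [-1.8  6.5]
-80 z<22: [-23.3  24.7] floor [-1.5  6.8]
-50 z<22: [-18.5  28. ] floor [-1.4  6.9]
-20 z<22: [-21.2  27.5] floor [-1.5  7. ]
10 z<22: [-19.3  28.4] floor [-1.   7.1]
40 z<22: [-29.9  20.4] floor [-1.2  7.3]
buffer x min [74.15912093 74.47153037 76.44011244 79.91957163] y [-12.72563908  11.77183077] z [62.81427551 75.01632649 79.4556673 ]
cheek x [104.36868323 118.86385573] y [-64.27099683  63.26016822] 87.26496017048983
wall x min -120.48212263824418 y [56.43014087 64.83230795]
top fit [473.1811296  124.73206745 -20.76865007] [[1.7, 0.2], [0.3, -0.5], [-0.4, -0.2], [-0.5, -0.6], [-0.3, 1.7]]
```

Fit is good: rack centre (476.7, 134.3), yaw −21.8°, heights 23.6, 87.3 and 54 as expected. The top camera disagrees by about 9 mm; the wrist is the hand-relative view, so I trust it and will re-check close. Going to a hover over the groove at rack x = −15.

Emit:
move_arm:
  series:
    - [[-14, -40, 0], 0.5, 0]
    - [[-32, -90, 0], 0.5, 0]
    - [[-46, -135, 20], 0.5, 0]
    - [[-53, -156, 50], 0.5, 0]
    - [[-53, -156, 88], 0.5, 0]
    - [[-53, -156, 88], 0.5, 0]
    - [[-53, -156, 88], 0.5, 0]

```text
time_s: 6.48
eef_pos: [463.7, 139.5, 216.2]
ee_rot: [-0.0, 0.982, -0.19, 0.001]
force: [-0.6, -0.3, 0.6]
grip_width: 0.108
```

```bash
python3 - <<'E'
from h import *
import pickle
s=ctrl.sense();m=ctrl.camera_model("wrist");p,d=ctrl.capture("wrist")
print(s["time_s"],s["eef_pos"],s["ee_rot"],s["force"],s["grip_width"])
pickle.dump((m,s,d),open("pics/w5.pkl","wb"));cv2.imwrite("pics/w5.png",p[:,:,::-1])
E
```

```text
6.475 [463.73487888 139.45535185 216.16128938] [-1.92917836e-04  9.81757729e-01 -1.90134075e-01  8.70695071e-04] [-0.59461236 -0.33516963  0.63208654] 0.10806526118687804
```

View pics/w5.png

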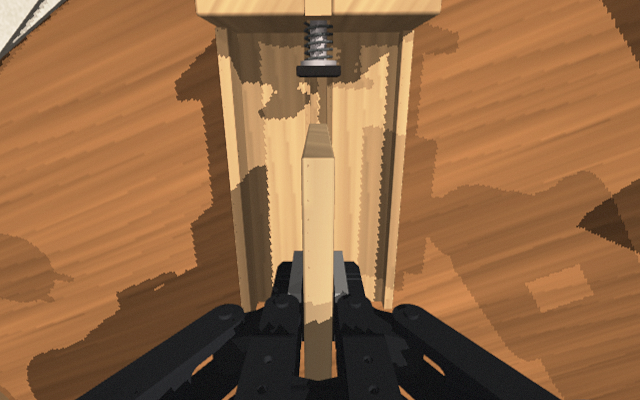

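The panel (317,150–380) hangs directly over the groove, with the buffer ahead at (319,70) and the bottom far corner at about (319,125). Enlarging for a second fit.

```bash
python3 - <<'E'
import cv2
a=cv2.imread("pics/w5.png")
cv2.imwrite("pics/w5a.png",cv2.resize(a[0:130,190:450],None,fx=3,fy=3,interpolation=cv2.INTER_CUBIC))
cv2.imwrite("pics/w5b.png",cv2.resize(a[60:170,270:370],None,fx=5,fy=5,interpolation=cv2.INTER_CUBIC))
E
```

```text
(no output)
```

View pics/w5a.png

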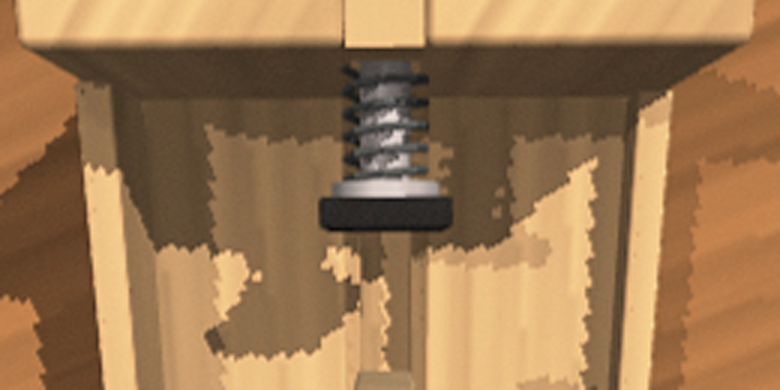

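View pics/w5b.png

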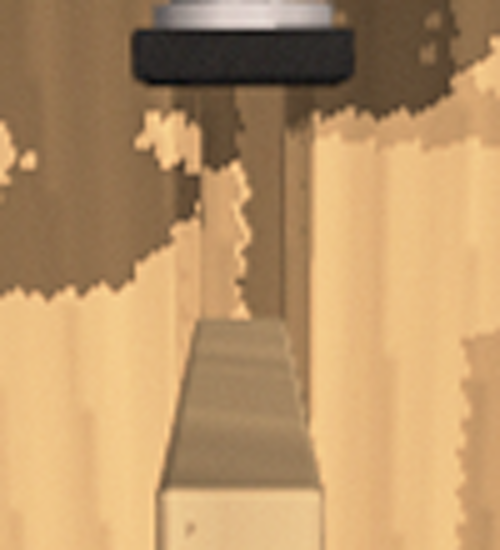

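```bash
python3 - <<'E'
from fit import *
m,s,d=pickle.load(open("pics/w5.pkl","rb"))
q=(476.73,134.29,-21.8)
c,sn=np.cos(np.radians(q[2])),np.sin(np.radians(q[2]))
V,U=np.mgrid[0:310,190:450];D=d[0:310,190:450]
R=cv2.Rodrigues(m["rvec"])[0]
X=(np.stack([U,V,np.ones_like(U)],-1)@np.linalg.inv(K(m)).T*D[...,None]-m["tvec"])@R
x=(X[...,0]-q[0])*c+(X[...,1]-q[1])*sn;y=-(X[...,0]-q[0])*sn+(X[...,1]-q[1])*c;z=X[...,2]
ok=D>0
pc=lambda a,*p:np.percentile(a,p).round(1) if len(a) else None
for lo in(50,60,70,80):
    k=ok&(x>lo)&(x<lo+10)&(abs(y)<14);print(lo,"floor y",pc(y[k&(z<11)],3,97),"z<20",pc(y[k&(z<20)],3,97))
for lo in(-60,-30,0,30,60):
    k=ok&(x>lo)&(x<lo+30)
    print(lo,"+wall",pc(y[k&(abs(z-54)<2)&(y>40)],2,98),"-wall",pc(y[k&(abs(z-36)<2)&(y<-40)],2,98))
k=ok&(abs(z-88)<3)&(x>95)&(x<125);print("cheek",pc(x[k],2),pc(y[k],1,99))
k=ok&(x>66)&(x<90)&(abs(y)<20)&(z>60)&(z<85);print("buffer",pc(x[k],2,20),pc(y[k],2,98))
k=ok&(z>185)&(z<196)&(abs(y)<12);print("panel top y",pc(y[k],3,97),"x max",pc(x[k],99),"z",pc(z[k],50))
for lo in(-20,0,20,40):
  kk=k&(x>lo)&(x<lo+15);print(lo,pc(y[kk],3,50,97))
k=ok&(z>98)&(z<184)&(abs(y)<12)&(x>20)&(x<70);print("panel end",pc(x[k],50),[ (zz,pc(y[k&(abs(z-zz)<6)],4,96)) for zz in(110,130,150,170)],z[k].min())
E
```

```text
50 floor y [-5.9  6.9] z<20 [-6.4  7.3]
60 floor y [-5.8  6.8] z<20 [-6.3  7.3]
70 floor y [-5.8  6.7] z<20 [-5.9  6.9]
80 floor y None z<20 [-5.4  7.8]
-60 +wall [57.  64.7] -wall [-64.5 -57. ]
-30 +wall [57.1 64.8] -wall [-64.5 -57. ]
0 +wall [57.2 64.9] -wall [-64.4 -56.7]
30 +wall [57.4 65. ] -wall [-64.2 -56.6]
60 +wall [57.5 65.1] -wall [-64.1 -56.4]
cheek [104.4] [-62.2  63.7]
buffer [74.3 76.2] [-11.4  12.4]
panel top y [-7.4  5.7] x max [50.1] z [190.6]
-20 None
0 [-4.   0.7  5.4]
20 [-4.   0.6  5.4]
40 [-4.   0.5  5.3]
panel end [50.] [(110, array([-3.6,  5.1])), (130, array([-3.7,  5. ])), (150, array([-3.8,  5.1])), (170, array([-3.7,  5.1]))] 102.56742863921541
```

Panel centre y = +0.6 and groove centre ≈ +0.5 in the fitted frame: aligned to a few tenths. Yaw is about 0.4° off, which I'll correct. The panel end is at +50 and the buffer at +74.5. Descending, with force checks.

Emit:
move_arm:
  series:
    - [[0, 0, 20], -0.4, 0]
    - [[0, 0, 45], -0.4, 0]
    - [[0, 0, 64], -0.4, 0]
    - [[0, 0, 72], -0.4, 0]
    - [[0, 0, 72], -0.4, 0]
    - [[0, 0, 72], -0.4, 0]

```text
time_s: 7.28
eef_pos: [463.4, 139.9, 143.9]
ee_rot: [-0.0, 0.982, -0.186, 0.001]
force: [0.5, 0.1, -1.0]
grip_width: 0.111
```

Emit:
move_arm:
  series:
    - [[0, 0, 4], 0, 0]
    - [[0, 0, 8], 0, 0]
    - [[0, 0, 12], 0, 0]
    - [[0, 0, 14], 0, 0]
    - [[0, 0, 14], 0, 0]

```text
time_s: 7.9
eef_pos: [462.8, 140.0, 128.7]
ee_rot: [0.0, 0.982, -0.186, -0.0]
force: [0.6, 0.1, -0.9]
grip_width: 0.107
```

```bash
python3 - <<'E'
from h import *
import pickle
s=ctrl.sense();m=ctrl.camera_model("wrist");p,d=ctrl.capture("wrist")
print(s["time_s"],s["eef_pos"],s["ee_rot"],s["force"],s["wrist_torque"],s["grip_width"])
pickle.dump((m,s,d),open("pics/w6.pkl","wb"));cv2.imwrite("pics/w6.png",p[:,:,::-1])
E
```

```text
7.9 [462.82975353 139.96517549 128.73113513] [ 3.43597928e-05  9.82464320e-01 -1.86450609e-01 -1.73367415e-04] [ 0.64888898  0.1290122  -0.93922801] [-0.01488423 -0.01263986  0.02668777] 0.10658356049715519
```

View pics/w6.png

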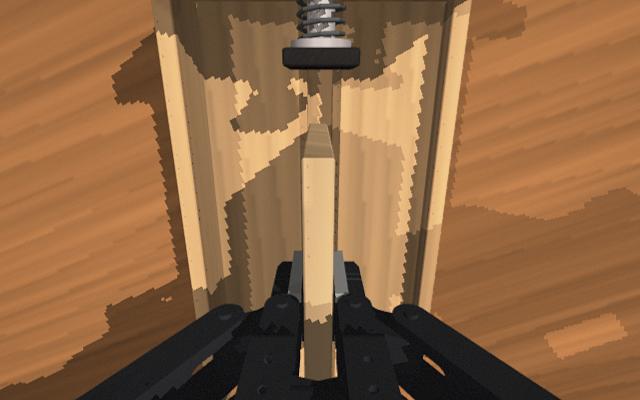

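The panel's far corner (319,125) is entering the groove with no contact force. Lowering onto the floor.

Emit:
move_arm:
  series:
    - [[0, 0, 2], 0, 0]
    - [[0, 0, 3.5], 0, 0]
    - [[0, 0, 3.5], 0, 0]

```text
time_s: 8.32
eef_pos: [462.8, 140.0, 125.3]
ee_rot: [0.0, 0.982, -0.186, -0.0]
force: [-1.0, 0.7, -1.0]
grip_width: 0.107
```

Emit:
move_arm:
  series:
    - [[0, 0, 0.7], 0, 0]
    - [[0, 0, 1.2], 0, 0]
    - [[0, 0, 1.2], 0, 0]

```text
time_s: 8.7
eef_pos: [462.9, 140.0, 124.2]
ee_rot: [0.0, 0.982, -0.186, -0.0]
force: [0.5, -0.2, -2.0]
grip_width: 0.109
```

Emit:
move_arm:
  series:
    - [[0, 0, 0.5], 0, 0]
    - [[0, 0, 0.8], 0, 0]
    - [[0, 0, 0.8], 0, 0]

```text
time_s: 9.07
eef_pos: [462.9, 140.0, 123.9]
ee_rot: [-0.0, 0.982, -0.186, 0.0]
force: [-2.1, -0.7, 5.4]
grip_width: 0.113
```

Emit:
move_arm:
  series:
    - [[0, 0, 0.5], 0, 0]
    - [[0, 0, 0.8], 0, 0]
    - [[0, 0, 0.8], 0, 0]

```text
time_s: 9.45
eef_pos: [463.0, 140.1, 123.9]
ee_rot: [-0.0, 0.982, -0.186, 0.0]
force: [-6.6, -0.8, 15.3]
grip_width: 0.108
```

Floor reached at TCP z ≈ 123.9. I'll ease the down-push, then slide toward the buffer.

Emit:
move_arm:
  series:
    - [[0, 0, -0.8], 0, 0]
    - [[3, 0, -0.8], 0, 0]
    - [[7, 0, -0.8], 0, 0]
    - [[11, 0, -0.8], 0, 0]
    - [[15, 0, -0.8], 0, 0]
    - [[19, 0, -0.8], 0, 0]
    - [[22, 0, -0.8], 0, 0]
    - [[22, 0, -0.8], 0, 0]
    - [[22, 0, -0.8], 0, 0]

```text
time_s: 10.58
eef_pos: [483.4, 132.1, 123.9]
ee_rot: [-0.0, 0.982, -0.186, 0.0]
force: [-3.0, 1.0, 6.5]
grip_width: 0.11
```

```bash
python3 - <<'E'
from h import *
import pickle
s=ctrl.sense();m=ctrl.camera_model("wrist");p,d=ctrl.capture("wrist")
print(s["time_s"],s["eef_pos"],s["ee_rot"],s["force"],s["wrist_torque"],s["grip_width"])
pickle.dump((m,s,d),open("pics/w7.pkl","wb"));cv2.imwrite("pics/w7.png",p[:,:,::-1])
E
```

```text
10.575 [483.38547286 132.11105229 123.86430549] [-1.75019571e-04  9.82472089e-01 -1.86409659e-01  4.86028507e-05] [-3.00267875  0.95543179  6.46869497] [0.17833031 0.47966666 0.01800619] 0.11008872555621471
```

View pics/w7.png

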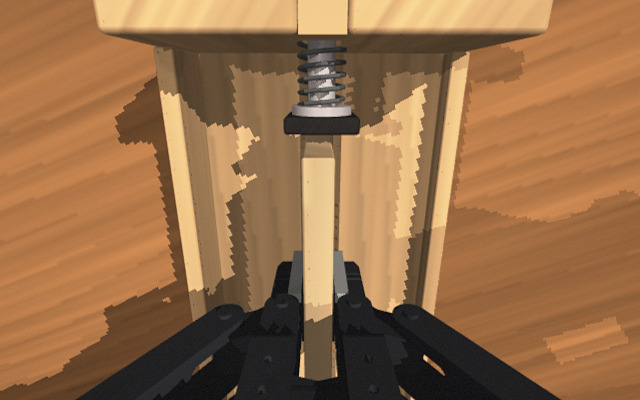

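The panel end (318,150) is just short of the buffer (320,130), with about 3 N of groove friction so far. Feeling for contact.

Emit:
move_arm:
  series:
    - [[1, 0, 0], 0, 0]
    - [[2, 0, 0], 0, 0]
    - [[2, 0, 0], 0, 0]

```text
time_s: 11.0
eef_pos: [485.0, 131.5, 123.9]
ee_rot: [-0.0, 0.982, -0.186, -0.0]
force: [-4.7, 1.6, 8.4]
grip_width: 0.112
```

Emit:
move_arm:
  series:
    - [[1, 0, 0], 0, 0]
    - [[1, 0, 0], 0, 0]

```text
time_s: 11.25
eef_pos: [485.9, 131.1, 123.9]
ee_rot: [-0.0, 0.982, -0.186, -0.0]
force: [-5.5, 1.8, 8.7]
grip_width: 0.106
```

Emit:
move_arm:
  series:
    - [[1, 0, 0], 0, 0]
    - [[1, 0, 0], 0, 0]

```text
time_s: 11.5
eef_pos: [486.8, 130.8, 123.9]
ee_rot: [-0.0, 0.982, -0.186, -0.0]
force: [-5.4, 2.5, 9.5]
grip_width: 0.112
```

Emit:
move_arm:
  series:
    - [[1, 0, 0], 0, 0]
    - [[1, 0, 0], 0, 0]

```text
time_s: 11.75
eef_pos: [487.3, 130.6, 123.9]
ee_rot: [-0.0, 0.982, -0.186, -0.001]
force: [-8.6, 3.9, 11.2]
grip_width: 0.108
```

```bash
python3 - <<'E'
from h import *
import pickle
s=ctrl.sense();m=ctrl.camera_model("wrist");p,d=ctrl.capture("wrist")
print(s["time_s"],s["eef_pos"],s["force"],s["wrist_torque"],s["grip_width"])
pickle.dump((m,s,d),open("pics/w8.pkl","wb"));cv2.imwrite("pics/w8.png",p[:,:,::-1])
a=p[:,:,::-1]
cv2.imwrite("pics/w8a.png",cv2.resize(a[20:180,230:410],None,fx=3.7,fy=3.7,interpolation=cv2.INTER_CUBIC))
q=(476.73,134.29,-21.6)
c,sn=np.cos(np.radians(q[2])),np.sin(np.radians(q[2]))
for f in("w7","w8"):
    m,s,d=pickle.load(open(f"pics/{f}.pkl","rb"))
    V,U=np.mgrid[0:310,190:450];D=d[0:310,190:450]
    R=cv2.Rodrigues(m["rvec"])[0]
    X=(np.stack([U,V,np.ones_like(U)],-1)@np.linalg.inv(K(m)).T*D[...,None]-m["tvec"])@R
    x=(X[...,0]-q[0])*c+(X[...,1]-q[1])*sn;y=-(X[...,0]-q[0])*sn+(X[...,1]-q[1])*c;z=X[...,2];ok=D>0
    pc=lambda a,*p:np.percentile(a,p).round(1) if len(a) else None
    k=ok&(x>66)&(x<100)&(abs(y)>7)&(abs(y)<16)&(z>60)&(z<83);print("buffer",pc(x[k],1,3,10),k.sum())
    k=ok&(z>95)&(z<104)&(abs(y)<7);print("panel top x",pc(x[k],98,99.5),"z",pc(z[k],50),"y",pc(y[k],3,97))
    k=ok&(abs(z-88)<2)&(x>98)&(x<130);print("cheek",pc(x[k],2),pc(z[k],50))
    for lo in(-20,10,40,60):
        k=ok&(z>94)&(abs(y)<8)&(x>lo)&(x<lo+15);print(lo,pc(z[k],50))
E
```

```text
11.75 [487.34338691 130.56760362 123.88004981] [-8.61748834  3.88532403 11.2170271 ] [0.43045336 1.10149837 0.00281221] 0.10824831458901467
buffer [74.9 75.1 75.8] 1036
panel top x [70.7 71. ] z [98.3] y [-3.4  6. ]
cheek [104.8] [87.3]
-20 None
10 [98.2]
40 [98.3]
60 [98.2]
buffer [75.2 75.5 76.3] 1046
panel top x [74.8 75.1] z [98.3] y [-3.4  6. ]
cheek [105.] [87.3]
-20 None
10 [97.9]
40 [98.3]
60 [98.2]
```

View pics/w8a.png

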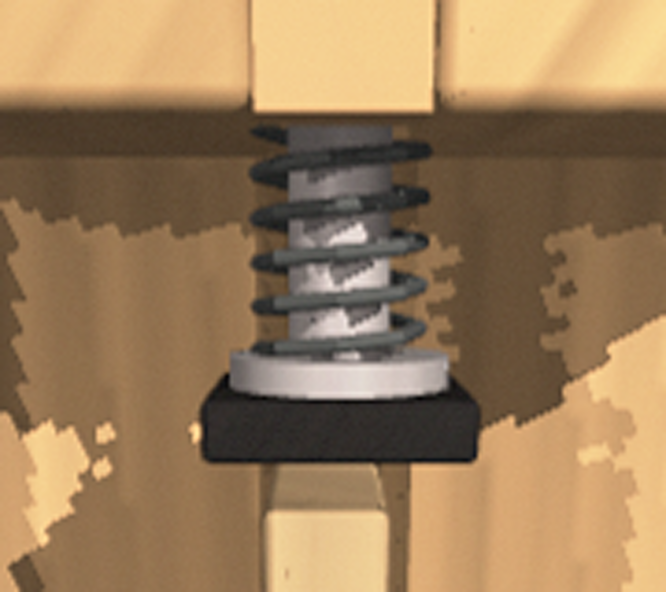

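The panel has just met the buffer: face x ≈ 75.3, panel end ≈ 75.1, top level at 98.2 all along, cheek at 105. Pushing 9 mm more, slowly, while easing the down-force a little.

Emit:
move_arm:
  series:
    - [[1, 0, -0.3], 0, 0]
    - [[2, 0, -0.4], 0, 0]
    - [[3, 0, -0.4], 0, 0]
    - [[4, 0, -0.5], 0, 0]
    - [[5, 0, -0.5], 0, 0]
    - [[6, 0, -0.5], 0, 0]
    - [[7, 0, -0.5], 0, 0]
    - [[8, 0, -0.5], 0, 0]
    - [[9, 0, -0.5], 0, 0]
    - [[9, 0, -0.5], 0, 0]

```text
time_s: 13.05
eef_pos: [494.9, 127.6, 123.9]
ee_rot: [-0.0, 0.982, -0.186, -0.002]
force: [-12.3, 4.5, 9.8]
grip_width: 0.108
```

```bash
cat > chk.py <<'E'
import sys
from h import *
import pickle
n=sys.argv[1]
s=ctrl.sense();m=ctrl.camera_model("wrist");p,d=ctrl.capture("wrist")
q=(476.73,134.29,-21.6)
c,sn=np.cos(np.radians(q[2])),np.sin(np.radians(q[2]))
f=s["force"];print(s["time_s"],s["eef_pos"],f,"along rack",f[0]*c+f[1]*sn,"across",-f[0]*sn+f[1]*c,s["wrist_torque"],s["grip_width"])
a=p[:,:,::-1];cv2.imwrite(f"pics/{n}.png",a);cv2.imwrite(f"pics/{n}a.png",cv2.resize(a[0:200,210:430],None,fx=3,fy=3,interpolation=cv2.INTER_CUBIC))
V,U=np.mgrid[0:310,190:450];D=d[0:310,190:450]
R=cv2.Rodrigues(m["rvec"])[0]
X=(np.stack([U,V,np.ones_like(U)],-1)@np.linalg.inv(K(m)).T*D[...,None]-m["tvec"])@R
x=(X[...,0]-q[0])*c+(X[...,1]-q[1])*sn;y=-(X[...,0]-q[0])*sn+(X[...,1]-q[1])*c;z=X[...,2];ok=D>0
pc=lambda a,*p:np.percentile(a,p).round(1) if len(a) else None
k=ok&(x>66)&(x<104)&(abs(y)>7)&(abs(y)<16)&(z>60)&(z<83);print("buffer",pc(x[k],1,3,10),k.sum())
k=ok&(z>95)&(z<104)&(abs(y)<7);print("panel top x",pc(x[k],98,99.5),"z",pc(z[k],50),"y",pc(y[k],3,97))
k=ok&(abs(z-88)<2)&(x>98)&(x<130);print("cheek",pc(x[k],2),pc(z[k],50))
for lo in(10,25,40,55,65):
    k=ok&(z>94)&(abs(y)<8)&(x>lo)&(x<lo+12);print(lo,pc(z[k],50))
E
python3 chk.py w9
```

```text
13.05 [494.87827767 127.58244078 123.93652613] [-12.33350452   4.53920801   9.83471261] along rack -13.138396408814843 across -0.31981696570880924 [0.6683095  1.46834142 0.09411168] 0.10827508981221662
buffer [83.3 83.5 84.2] 1005
panel top x [82.8 83.1] z [98.3] y [-3.4  6. ]
cheek [105.1] [87.3]
10 None
25 [98.3]
40 [98.4]
55 [98.3]
65 [98.3]
```

View pics/w9a.png

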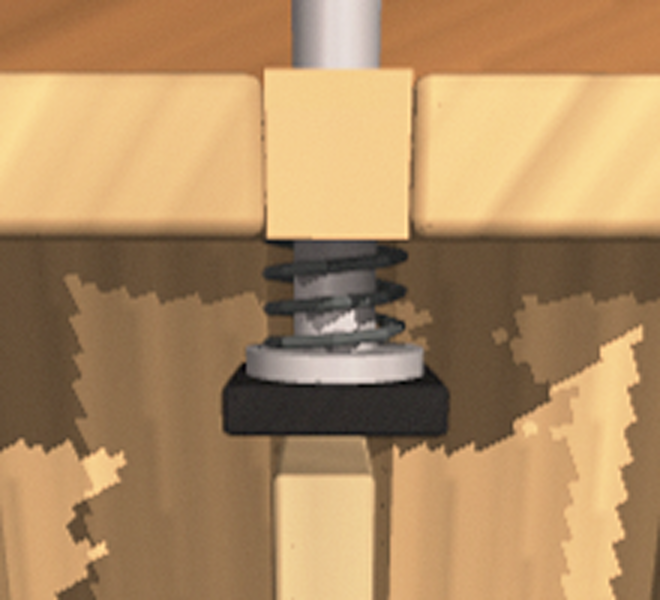

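Buffer in by about 8.3 mm, panel not slipping and level. Adding 1.7 mm.

Emit:
move_arm:
  series:
    - [[0.8, 0, 0], 0, 0]
    - [[1.7, 0, 0], 0, 0]
    - [[1.7, 0, 0], 0, 0]
    - [[1.7, 0, 0], 0, 0]

```text
time_s: 13.6
eef_pos: [496.3, 127.0, 123.9]
ee_rot: [-0.0, 0.983, -0.186, -0.003]
force: [-13.1, 5.2, 11.6]
grip_width: 0.108
```

```bash
python3 chk.py w10
```

```text
13.6 [496.2520327  127.03272013 123.9370803 ] [-13.10223609   5.16920834  11.62814584] along rack -14.085063541444038 across -0.017046435489982414 [ 0.7741791   1.68812178 -0.00717346] 0.10764015438570158
buffer [84.7 84.9 85.7] 991
panel top x [84.2 84.6] z [98.3] y [-3.4  6. ]
cheek [105.1] [87.3]
10 None
25 [98.2]
40 [98.3]
55 [98.3]
65 [98.3]
```

View pics/w10.png

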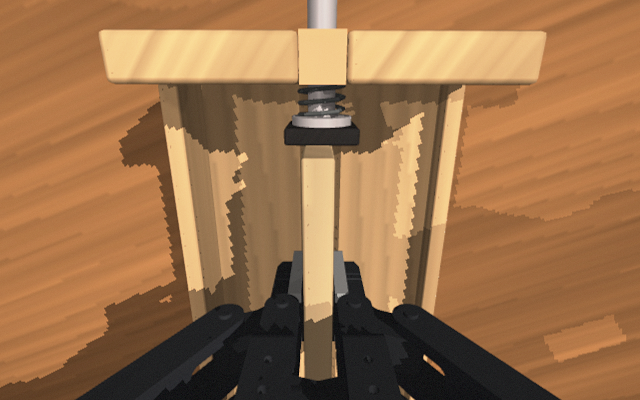

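Buffer x ≈ 84.8 (about 9.8 mm in, roughly 8.9 N). The panel end at (318,148) is flush on the buffer and the top edge is level. Holding.

Emit:
move_arm:
  series:
    - [[0, 0, 0], 0, 0]
    - [[0, 0, 0], 0, 0]
    - [[0, 0, 0], 0, 0]
    - [[0, 0, 0], 0, 0]
    - [[0, 0, 0], 0, 0]
    - [[0, 0, 0], 0, 0]
    - [[0, 0, 0], 0, 0]
    - [[0, 0, 0], 0, 0]
    - [[0, 0, 0], 0, 0]
    - [[0, 0, 0], 0, 0]

```text
time_s: 14.9
eef_pos: [496.2, 127.1, 123.9]
ee_rot: [-0.0, 0.983, -0.186, -0.003]
force: [-13.0, 6.3, 11.5]
grip_width: 0.108
```

Emit:
move_arm:
  series:
    - [[0, 0, 0], 0, 0]
    - [[0, 0, 0], 0, 0]
    - [[0, 0, 0], 0, 0]
    - [[0, 0, 0], 0, 0]
    - [[0, 0, 0], 0, 0]
    - [[0, 0, 0], 0, 0]
    - [[0, 0, 0], 0, 0]
    - [[0, 0, 0], 0, 0]
    - [[0, 0, 0], 0, 0]
    - [[0, 0, 0], 0, 0]

```text
time_s: 16.15
eef_pos: [496.3, 127.1, 123.9]
ee_rot: [-0.0, 0.983, -0.186, -0.003]
force: [-12.9, 4.9, 10.6]
grip_width: 0.109
```

Emit:
move_arm:
  series:
    - [[0, 0, 0], 0, 0]
    - [[0, 0, 0], 0, 0]
    - [[0, 0, 0], 0, 0]
    - [[0, 0, 0], 0, 0]
    - [[0, 0, 0], 0, 0]
    - [[0, 0, 0], 0, 0]
    - [[0, 0, 0], 0, 0]
    - [[0, 0, 0], 0, 0]
    - [[0, 0, 0], 0, 0]
    - [[0, 0, 0], 0, 0]

```text
time_s: 17.4
eef_pos: [496.2, 127.1, 123.9]
ee_rot: [-0.0, 0.983, -0.186, -0.003]
force: [-13.5, 6.0, 12.3]
grip_width: 0.105
```

```bash
python3 chk.py w11; python3 - <<'E'
from h import *
p,d=ctrl.capture("scene");cv2.imwrite("pics/s2.png",p[:,:,::-1])
cv2.imwrite("pics/s2c.png",cv2.resize(p[150:290,270:450,::-1],None,fx=4,fy=4,interpolation=cv2.INTER_CUBIC))
E
```

```text
17.4 [496.24292017 127.05043665 123.93265585] [-13.5395832    6.01027246  12.2804365 ] along rack -14.80131494423989 across 0.6039569983034916 [0.7253275  1.68435818 0.00869418] 0.10485022597159574
buffer [84.7 84.9 85.7] 996
panel top x [84.2 84.6] z [98.3] y [-3.4  6. ]
cheek [105.1] [87.3]
10 None
25 [98.2]
40 [98.4]
55 [98.3]
65 [98.3]
```

View pics/s2c.png

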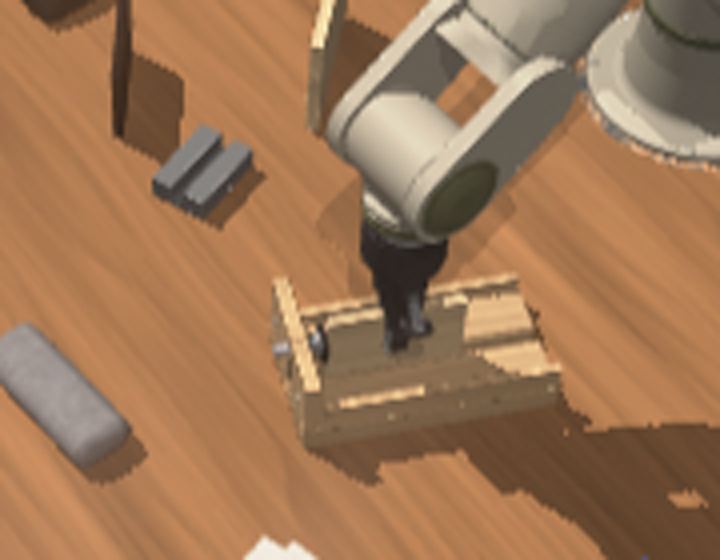

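View pics/s2.png

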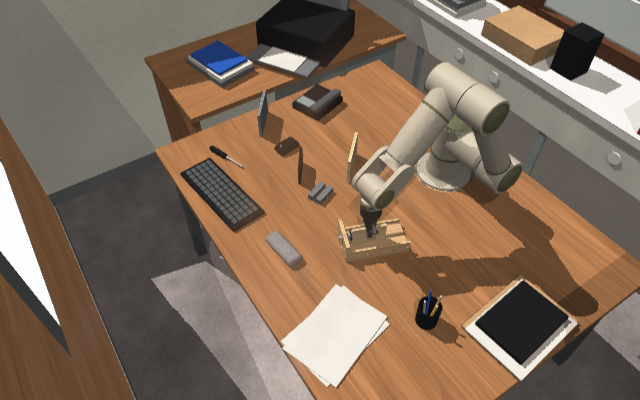

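The panel sits in the groove under the gripper at (372,225), the stand is empty at (321,192), and the mouse (287,146), pen cup (428,312) and glasses case (284,249) have not moved. Handing in.

```bash
python3 -c "
from rig import ctrl
print(ctrl.finish_job())"
```

```text
the job is handed in; nothing more can be done
None
```

The divider is in the rack's groove, pushed against the buffer, and the arm is still holding it there for your screws. I took the smaller pale panel from its stand and lowered it to the groove floor at rack x ≈ −15, about 25 mm clear of the buffer. I then slid it on and held it about 3.8 s, handing in at about 17.5 s.

**Last checks:**
- **Buffer:** its face was steady at x ≈ 84.8. That is about 9.8 mm in and about 8.9 N by your spring figures.
- **Divider:** its top edge read 98.2–98.4 mm over the front part the camera could see. The camera reads about 0.7 mm low, so it is level and fully down. It did not slip in the grip.
- **Other things:** the mouse, pen cup and glasses case look unmoved in the scene picture.

**What disagreed:**
- **Push force:** the wrist force along the groove read about 14–15 N. I take the extra over 9 N to be groove friction under the roughly 11 N down-push, so I set the push by how far the buffer moved.
- **Top camera:** it placed things about 4–10 mm away from the wrist camera. I used the wrist camera, and the fit into the groove and the contact with the buffer agreed with it.
- **Tool tilt:** the tool tilted by about 0.3° under the push, but the panel stayed level.

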